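# Drain the green board and hold the drip tray out

## Robot

A 6-joint arm with a two-finger parallel gripper is mounted at the origin on a cart in front of the work surface, level with it; the furniture and walls round the work are solid. World frame = base frame: x ahead of the robot, y to its left, z up, the work surface at z = 0. Lengths are in m, angles in rad, forces in N, time in s.
With the tool pointing down it reaches from about 0.35 to 0.725 m from the base axis. Payload 4.3 kg.
Tool frame: the origin (TCP) lies where the fingers leave the gripper's body, on its centre line; the fingertips stand 73 mm ahead of it and the grasp point (between the pads) lies 54 mm ahead of it; z points along the fingers, y is the line along which they close (so a half turn about z gives the same grasp; the last joint's range is limited). The gripper opens to 85 mm and grips with 20 to 120 N. Pads are 22 mm wide; open, the fingers measure 114 mm over their backs; the gripper's body (76 mm by 85 mm) begins 54 mm behind the grasp point. The pads swing forward as they close: fully open they stand 13 mm farther back than shut.
Start: joints at [-1.248, 0.377, 0.081, 1.274, 0, 1.46], TCP at [0.241, -0.522, 0.304] pointing down, gripper open.
Joint ranges: [-2.72, 2.72], [-0.84, 1.66], [-1.02, 1.22], [-1.77, 2.12], [-1.37, 1.28], [-3.14, 3.14]. Speed limits (rad/s): [2.57, 2.57, 3.14, 3.14, 3.14, 3.14].

## Interface

Orientations are given as a unit quaternion [w, x, y, z].
In Python, from cell import r, eyes gives the robot as it stands. The module is installed in compiled form; this text tells all that it offers.
- The arm moves only by the shell command python3 -m jog 'ROWS' [OPENING] [FORCE]. ROWS is JSON, a list of rows, each an object of numbers: "x", "y", "z": the shift along the tool's x, y, z each as a share of 250 mm, from -1 to 1; "wx", "wy", "wz": the turn, a rotation vector about the tool's x, y, z each as a share of 2 pi rad, from -1 to 1. In form: [{"x": .., "y": .., "z": .., "wx": .., "wy": .., "wz": ..}, ...]. A call has 1 to 8 rows; each row shifts and turns the commanded pose from where the row before left it, along the tool's axes as they then stand; what a row does not reach is not made up. A row lasts 1/8 s, in which the tool goes at most 62.5 mm and 10.7 degrees, less where a joint would pass 70% of its speed; a pose out of reach is approached as far as the arm can. A call with a number of a shift or a turn outside -1 to 1 is refused whole. A call with a gripper value outside its range is refused whole. OPENING is the finger opening in mm, from 0 to 85.4, set as the call begins (- or left out, the last holds). The fingers move at their own pace and stop on an object; FORCE is the grip in N (left out, the last holds). Time passes only in rows, so rows that do not move let the fingers close. It gives the time, the measured TCP pose, the force, the opening and the grip force at its end, in the units of the state.
- r.get_obs(): the state, without advancing time (a new reading comes with each control period).
- eyes.snapshot(name): name is "scene" or "top" or "wrist"; returns a dict with "img" (384x512x3 uint8, red, green, blue), "z_map" (384x512 float32, m along the optical axis (not along the pixel's ray), 0 where there is no reading), "fovy" (degrees; the focal length in pixels is half the picture's height over the tangent of half this angle, whatever the lens; pixels are square), "cx", "cy" (the principal point, pixels), "world_from_camera" (4x4, takes a point from camera to world coordinates). Camera axes: x right, y down, z forward; pixel columns grow to the right and rows downward; lengths in m; the calibration is good to about 2 mm. A picture is of the moment at which its call begins.
- r.sign_off(): hands the job in; it is judged then, once.
The state is a dict: "time_s": time; "q": joint angles; "qvel": joint speeds; "joint_efforts": joint torques, N m; "eef_pos": TCP position; "tcp_rot": TCP orientation; "ft_force": force on the tool from outside, world axes, zero at the start; "ft_torque": the same for the moment, N m; "grip_width": opening from 0.0 (shut) to 1.0 (fully open); "grip_force": force on a finger pad.
Only numpy, scipy, OpenCV 4.12 (cv2) and the standard library are available. Lean on these libraries where they do the work, as an engineer would, in place of code of your own. Each camera call takes 0.05 s, during which the arm holds its last target. There are 200 camera calls.

## Task

The green chopping board is still wet: take it out of the wooden stand and stand it on edge in the empty slot of the white draining rack, let go of it, and leave the blue and white boards, the tin and the mug where they are. Then pull out the rack's drip tray, which springs back by itself, until its front panel is level with the red clip on the runner beside it, without shifting the clip. Finish holding the tray there so that I can wipe it: do not let go at the end.

Things in the scene. Friction and masses are not known exactly. Their poses are not given: they have to be found in the camera images.
- green_board: green chopping board standing on edge in one of the two slots of the wooden stand (which one varies); 10 mm thick, 130 mm wide, 115 mm tall, 0.15 kg; origin at the middle of its lower edge, x through its thickness, y along its width, z up towards its top edge
- blue_board: blue chopping board in the stand's other slot, to stay there; 10 mm thick, 130 mm wide, 115 mm tall, 0.15 kg; origin at the middle of its lower edge, x through its thickness, y along its width, z up towards its top edge
- white_board: white chopping board standing in the rack's other slot (the one nearer the tray's handle), to stay there; 10 mm thick, 130 mm wide, 115 mm tall, 0.15 kg; origin at the middle of its lower edge, x through its thickness, y along its width, z up towards its top edge
- stand: fixed wooden stand, 130 x 150 x 31 mm, origin at the centre of its underside. Two slots along its y, at x = -30 and +30 mm, 14 mm wide, floor 10 mm above the worktop, 21 mm deep. (A wall cabinet hangs over the back of the worktop, its underside 0.56 m up, its front about 0.58 m ahead of the robot: keep elbow and forearm clear of it)
- rack: fixed white draining rack with steel wires, frame 200 (x) x 150 (y) x 40 mm, origin at the centre of its underside; its drip tray comes out to its -x, towards the robot's right. Two slots along its y, at x = 70 mm (empty) and 10 mm (white board). A steel runner, 14 mm high, sticks out to -x at y = -82 mm as far as x = -204 mm
- slot (a point): centre of the empty slot on the wires that carry the board, 43 mm above the worktop, axes as the rack's: a seated board has its origin here and its x along this x, either way round. The slot lies between upright wires at y = -40 and +40 mm, 16 mm clear, flared at the top, tops 97 mm above the worktop
- tray: grey drip tray that slides out of the rack towards the rack's -x, up to 100 mm; a spring draws it home with 2.4 N at home and 80 N/m more as it is pulled (about 7 N at 55 mm). Front panel 6 x 146 x 30 mm, top 34 mm above the worktop, with a dark handle; origin under the panel's middle, at worktop height, axes as the rack's
- handle (a point): middle of the tray's handle: a round bar of 10 mm diameter along the rack's y, 78 mm free length, its axis 30 mm above the worktop and 50 mm in front of the panel's middle plane; pinch it from above with one finger before and one behind it (42 mm free between panel and bar)
- tray_edge (a point): end of the tray's front panel on the runner's side, in the panel's middle plane; moves with the tray
- mark (a point): moves with the red clip, which sits 40 to 70 mm out on the runner and is held there by 4 N of friction: the point where point tray_edge must come, level with the middle of the red clip (10 x 14 mm, top 33 mm above the worktop, 14 mm outside this point); axes as the rack's
- tin: tin can, 58 mm diameter, 72 mm tall, bystander; origin at the centre of its underside
- mug: small black and white striped cup, 65 x 88 x 50 mm, bystander; origin at the centre of its underside

How it is judged:
On the way, in this order (a step that is already met when the one before it is completed fails the run):
1. the green board stands in the rack's empty slot, let go and at rest (x of green_board in the frame of slot between -0.009 and 0.009 m and y of green_board in the frame of slot between -0.03 and 0.03 m and z of green_board in the frame of slot between -0.006 and 0.007 m and angle between green_board's own z axis and vertical below 0.17 rad and angle between the x axis of green_board and the x axis of slot, either way round below 0.17 rad and contact force between each of the arm, the fingers and green_board below 0.1 N and linear speed of green_board below 0.03 m/s), for 0.3 s.
2. the tray's front panel is level with the red clip, held by the fingers (x of tray_edge in the frame of mark between -0.008 and 0.008 m and contact force between the fingers and tray above 2 N), for 0.3 s.
At the end, for the whole second after the job is handed in: Green board on the wires of the empty slot (within 9 mm across, 30 mm along, 7 mm in height, 0.17 rad of upright and of the slot), untouched by the robot; the fingers hold the tray still (over 2 N on it), its panel within 8 mm of the red clip (all of step 1 and all of step 2 and linear speed of tray below 0.01 m/s); the arm keeps its last pose, push and grip.
It fails at once if the blue or the white board was shifted by more than 15 mm (distance of any of blue_board, white_board from where it was at the start of the episode above 0.015 m).
It fails at once if the tin or the mug was shifted by more than 20 mm (distance of any of tin, mug from where it was at the start of the episode above 0.02 m).
It fails at once if the red clip was shifted by more than 4 mm (distance of mark from where it was at the start of the episode above 0.004 m).
It also fails if it takes over 53 s, if anything falls off the work surface, if the arm or the gripper's body presses on something with over 40 N, if the wrist force passes 120 N, or if a joint passes its speed limit or range.

## Working session

There is one attempt and no reset: what is moved stays moved. The work goes in short steps, Python scripts to look and compute and a shell command to move; the robot and the scene stay as the last step left them, time stands still between calls to the robot, and variables do not carry over. Pictures are saved under pics/ and viewed, at most 10 in all, crops included, and the job is handed in when it is done.

```bash
mkdir -p pics
cat > h.py <<'E'
import numpy as np,cv2
from cell import r,eyes
def snap(n,save=None):
    s=eyes.snapshot(n)
    if save: cv2.imwrite('pics/'+save,cv2.cvtColor(s['img'],cv2.COLOR_RGB2BGR))
    z=s['z_map'];H,W=z.shape;f=H/2/np.tan(np.radians(s['fovy'])/2)
    v,u=np.mgrid[:H,:W]
    P=np.stack([(u-s['cx'])/f*z,(v-s['cy'])/f*z,z,np.ones_like(z)],-1)@np.array(s['world_from_camera']).T
    P=P[...,:3];P[z==0]=np.nan
    return s,P
E
python3 - <<'E'
from h import *
for n in('scene','top'):
    s,P=snap(n,n+'.png');np.savez(n+'.npz',P=P,img=s['img']);print(n,np.array(s['world_from_camera']).round(3),s['fovy'])
a=[cv2.imread(f'pics/{n}.png') for n in('scene','top')]
o=r.get_obs();print(o)
E
```

```text
scene [[-0.552 -0.573  0.605 -0.185]
 [-0.833  0.39  -0.391  0.573]
 [-0.012 -0.721 -0.693  0.928]
 [ 0.     0.     0.     1.   ]] 46.30876847033023
top [[-0.022 -0.998  0.051  0.492]
 [-1.     0.022 -0.006  0.086]
 [ 0.005 -0.051 -0.999  1.24 ]
 [ 0.     0.     0.     1.   ]] 47.92665170724853
{'time_s': 0.1, 'q': array([-1.24832428e+00,  3.77996857e-01,  7.97971283e-02,  1.27438715e+00,
        1.46786019e-06,  1.46051015e+00]), 'qvel': array([-0.00138582, -0.00180643,  0.00327521,  0.00020592, -0.00016943,
        0.00052819]), 'joint_efforts': array([ 1.94059874e-03, -4.64696681e+01,  2.70581317e+01,  1.20780728e-02,
        1.06099850e-05, -1.49958407e-05]), 'eef_pos': array([ 0.24101541, -0.52157006,  0.30306484]), 'tcp_rot': array([-8.90319551e-04,  9.76680844e-01,  2.14694500e-01, -9.40745312e-05]), 'ft_force': array([0.68080556, 0.55303035, 0.41631261]), 'ft_torque': array([-0.04242617,  0.00946113,  0.03225738]), 'grip_force': 0.0, 'grip_width': 0.9978458753429483}
```

View pics/top.png

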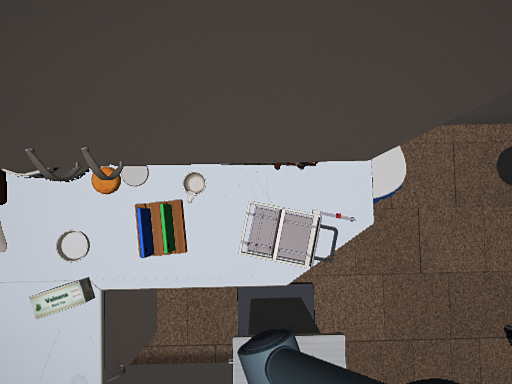

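View pics/scene.png

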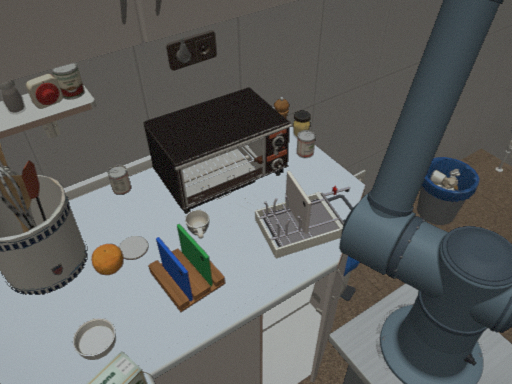

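The top view shows the stand at about (161,228), with green in its right slot (167,228) and blue at (145,230). The rack is at (280,235) with the white board at (281,235), the handle at (328,243) and the red clip at (338,216). The scene view agrees.

Run:
```python
from h import *
def rect(n,Q):
    c,s,a=cv2.minAreaRect(Q[:,:2].astype(np.float32));b=cv2.boxPoints((c,s,a))
    e=b[1]-b[0],b[2]-b[1];L=max(e,key=np.linalg.norm)
    print(n,len(Q),'c',np.round(c,4),'size',np.round(s,3),'long-dir deg',round(np.degrees(np.arctan2(L[1],L[0]))%180,2),'med',np.median(Q,0).round(4),'zmax',Q[:,2].max().round(3))
for cam in('top','scene'):
    d=np.load(cam+'.npz');P=d['P'];I=d['img'].astype(int);R,G,B=I[...,0],I[...,1],I[...,2]
    x,y,z=P[...,0],P[...,1],P[...,2]
    print(cam)
    st=(y>.15)&(y<.5)&(x>.3)&(x<.7)
    g=(G>1.5*R)&(G>1.5*B)&st; b=(B>1.5*R)&(B>1.3*G)&st
    for n,m in(('green',g),('blue',b)):
        print(n,'ztop',np.nanpercentile(z[m],[50,98]).round(3)); rect(n+' top',P[m&(z>.115)])
    rk=(y>-.3)&(y<.12)&(x>.38)&(x<.66)
    rect('white',P[rk&(z>.12)&(z<.19)])
    rect('wires',P[rk&(z>.06)&(z<.10)]) if (rk&(z>.06)&(z<.10)).sum()>5 else 0
    rect('frame',P[rk&(z>.034)&(z<.05)&(R>120)&(y>-.14)])
    rect('red',P[(R>1.8*G)&(R>1.8*B)&(y<-.08)&(y>-.3)&(z>.01)&(z<.06)&(x>.45)])
    rect('dark',P[(R<90)&(y<-.1)&(y>-.25)&(z>.02)&(z<.05)&(x>.38)&(x<.6)])
    wood=st&(R>1.4*B)&(z>.022)&(z<.04);rect('wood',P[wood])
img=cv2.imread('pics/top.png')[190:275,125:365];cv2.imwrite('pics/tc.png',cv2.resize(img,None,fx=3.3,fy=3.3,interpolation=cv2.INTER_CUBIC))
```

```text
top
green ztop [0.099 0.128]
green top 209 c [0.4657 0.3232] size [0.127 0.01 ] long-dir deg 4.6 med [0.4667 0.3223 0.1248] zmax 0.131
blue ztop [0.096 0.129]
blue top 230 c [0.4909 0.3597] size [0.084 0.185] long-dir deg 146.35 med [0.4551 0.3813 0.125 ] zmax 0.679
white 306 c [0.5223 0.0304] size [0.089 0.267] long-dir deg 157.74 med [0.4635 0.0281 0.1569] zmax 0.164
wires 200 c [0.5102 0.0229] size [0.2   0.251] long-dir deg 178.56 med [0.5631 0.0331 0.0819] zmax 0.1
frame 818 c [ 0.5063 -0.002 ] size [0.24  0.253] long-dir deg 178.95 med [0.4637 0.0202 0.0397] zmax 0.05
red 16 c [ 0.4898 -0.1479] size [0.009 0.011] long-dir deg 176.73 med [ 0.4898 -0.1463  0.0252] zmax 0.036
dark 119 c [ 0.4381 -0.1209] size [0.04  0.111] long-dir deg 177.29 med [ 0.4343 -0.1282  0.0344] zmax 0.041
wood 1227 c [0.4882 0.3839] size [0.237 0.205] long-dir deg 75.57 med [0.4693 0.3504 0.0313] zmax 0.04
scene
green ztop [0.086 0.126]
green top 188 c [0.4626 0.3242] size [0.13  0.009] long-dir deg 4.84 med [0.4575 0.325  0.1231] zmax 0.128
blue ztop [0.09  0.126]
blue top 222 c [0.4535 0.383 ] size [0.129 0.01 ] long-dir deg 5.14 med [0.4487 0.3835 0.1238] zmax 0.128
white 1093 c [ 0.5339 -0.0103] size [0.269 0.196] long-dir deg 15.74 med [0.6272 0.009  0.1524] zmax 0.19
wires 921 c [ 0.5211 -0.0461] size [0.279 0.328] long-dir deg 90.9 med [0.627  0.0327 0.0782] zmax 0.1
frame 503 c [ 0.5044 -0.0078] size [0.248 0.256] long-dir deg 90.05 med [0.4452 0.0405 0.0386] zmax 0.046
red 16 c [ 0.5697 -0.166 ] size [0.009 0.183] long-dir deg 167.77 med [ 0.4844 -0.1461  0.0205] zmax 0.025
dark 78 c [ 0.4268 -0.1273] size [0.07  0.032] long-dir deg 18.33 med [ 0.437  -0.1281  0.032 ] zmax 0.037
wood 1407 c [0.5069 0.3154] size [0.236 0.314] long-dir deg 108.95 med [0.4348 0.3623 0.0302] zmax 0.039
```

View pics/tc.png

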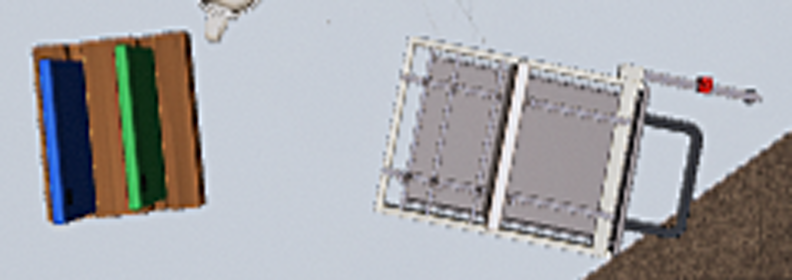

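Run:
```python
from h import *
T,S=[np.load(c+'.npz') for c in('top','scene')]
from numpy import *
for d,n in((T,'top'),(S,'scene')):
    P=d['P'];I=d['img'].astype(int);x,y,z=moveaxis(P,-1,0)
    m=(x>.38)&(x<.57)&(y>-.06)&(y<.06)&(z>.145)&(z<.175)
    Q=P[m];c,s,a=cv2.minAreaRect(Q[:,:2].astype(float32));print(n,'white',len(Q),c,s,a,Q[:,2].max(),median(Q[:,2]))
    m=(x>.36)&(x<.575)&(y>-.14)&(y<.16)&(z>.033)&(z<.047)&(I.min(-1)>130)
    Q=P[m]
    # keep big cluster
    c,s,a=cv2.minAreaRect(Q[:,:2].astype(float32));print('frame',len(Q),c,s,a)
    for th in (78,79,80,81,82):
        ex=array([cos(radians(th)),sin(radians(th))]);ey=array([-ex[1],ex[0]])
        u=Q[:,:2]@ex;v=Q[:,:2]@ey
        print(th,percentile(u,[1,99]).round(4),percentile(v,[1,99]).round(4),ptp(percentile(u,[1,99])),ptp(percentile(v,[1,99])))
    m=(I.max(-1)<110)&(y<-.1)&(y>-.25)&(z>.02)&(z<.045)&(x>.36)&(x<.55)
    Q=P[m];ex=array([cos(radians(80.2)),sin(radians(80.2))]);ey=array([-ex[1],ex[0]])
    for i in range(0,len(Q),6): print(Q[i].round(3),(Q[i,:2]@ex).round(3),(Q[i,:2]@ey).round(3),end=';')
    print()
```

```text
top white 217 (0.4463203251361847, 0.029164491221308708) (0.010403195396065712, 0.128225177526474) 77.36626434326172 0.1637003970686577 0.15789854033569783
frame 930 (0.44090014696121216, 0.019256591796875) (0.20745359361171722, 0.1496751308441162) 77.50932312011719
78 [0.0082 0.2138] [-0.5018 -0.3531] 0.20565164029877345 0.14863760920407643
79 [1.000e-04 2.067e-01] [-0.5046 -0.355 ] 0.2066121489339172 0.14957566010612094
80 [-0.0079  0.2   ] [-0.5074 -0.3565] 0.20790086021309237 0.15095098510066984
81 [-0.016   0.1932] [-0.5102 -0.358 ] 0.20915186755173948 0.15226872565369054
82 [-0.024   0.1863] [-0.5129 -0.3589] 0.21022734840814525 0.15403312651045759
[ 0.496 -0.143  0.027] -0.057 -0.513;[ 0.46  -0.107  0.034] -0.027 -0.472;[ 0.457 -0.107  0.032] -0.028 -0.469;[ 0.457 -0.124  0.035] -0.044 -0.471;[ 0.454 -0.113  0.03 ] -0.034 -0.467;[ 0.454 -0.129  0.033] -0.05 -0.469;[ 0.451 -0.127  0.03 ] -0.048 -0.466;[ 0.449 -0.134  0.038] -0.056 -0.465;[ 0.446 -0.14   0.035] -0.062 -0.463;[ 0.44  -0.137  0.034] -0.06 -0.457;[ 0.435 -0.131  0.036] -0.055 -0.451;[ 0.429 -0.132  0.032] -0.057 -0
[... 1149 characters left out ...]
  0.1921] [-0.508  -0.3563] 0.20793812720080615 0.15170527946644563
82 [-0.0231  0.1855] [-0.5108 -0.3574] 0.2085883246885072 0.15344782692484454
[ 0.486 -0.149  0.027] -0.064 -0.504;[ 0.447 -0.137  0.032] -0.059 -0.464;[ 0.448 -0.13   0.032] -0.052 -0.463;[ 0.453 -0.112  0.033] -0.033 -0.465;[ 0.448 -0.131  0.027] -0.053 -0.464;[ 0.456 -0.103  0.032] -0.024 -0.466;[ 0.448 -0.12   0.029] -0.042 -0.462;[ 0.455 -0.103  0.029] -0.024 -0.466;[ 0.43  -0.133  0.033] -0.058 -0.446;[ 0.425 -0.132  0.033] -0.058 -0.441;[ 0.418 -0.133  0.035] -0.06 -0.434;[ 0.413 -0.129  0.033] -0.057 -0.429;[ 0.405 -0.132  0.034] -0.061 -0.422;[ 0.403 -0.127  0.03 ] -0.057 -0.419;[ 0.391 -0.127  0.036] -0.058 -0.407;
```

```bash
python3 -m jog '[{"wz":-0.0296},{"wz":-0.0296},{"wz":-0.0296},{"wz":-0.0296},{"wz":-0.0296},{"wz":-0.0296},{"wz":-0.0296},{"wz":-0.0296}]' 45
python3 -m jog '[{"wz":-0.0296},{"wz":-0.0296},{"wz":-0.0296},{"wz":-0.0296},{"wz":-0.0296},{"wz":-0.0296},{"wz":-0.0296},{}]'
python3 -m jog '[{"x":-0.14,"y":0.25},{"x":-0.14,"y":0.25},{"x":-0.14,"y":0.25},{"x":-0.14,"y":0.25},{"x":-0.14,"y":0.25},{"x":-0.14,"y":0.25},{"x":-0.14,"y":0.25},{"x":-0.14,"y":0.25}]'
cat >> h.py <<'E'
from scipy.spatial.transform import Rotation as Ro
def pose():
    o=r.get_obs();return o['eef_pos'],Ro.from_quat(np.roll(o['tcp_rot'],-1)),o
def go(x,y,z,yaw):  # yaw of tool x, deg; grasp point target (z = grasp height); shift in shares in current axes
    p,R,o=pose();T=np.array([x,y,z+.054])
    Rt=Ro.from_euler('z',yaw,degrees=True)*Ro.from_euler('x',180,degrees=True)
    print('p',p.round(4),'yaw',np.degrees(np.arctan2(*R.as_matrix()[[1,0],0])).round(2),'t',o['time_s'],'shift shares',(R.inv().apply(T-p)/.25).round(4),'after-turn axes',(Rt.inv().apply(T-p)/.25).round(4),'turn',((R.inv()*Rt).as_rotvec()/2/np.pi).round(4))
E
python3 -c "
from h import *
go(.464,.3237,.25,184.7)"
```

```text
p [ 0.241  -0.5216  0.3031] yaw 24.8 t 0.1 shift shares [ 2.2277e+00 -2.6953e+00  1.5000e-03] after-turn axes [-1.166   3.2966 -0.0037] turn [-0.000e+00 -4.000e-04 -4.442e-01]invalid input at $[0]: expected keys x, y, z, wx, wy, wz
invalid input at $[0]: expected keys x, y, z, wx, wy, wz
invalid input at $[0]: expected keys x, y, z, wx, wy, wz
```

```bash
python3 -m jog '[{"x":0,"y":0,"z":0,"wx":0,"wy":0,"wz":-0.0296},{"x":0,"y":0,"z":0,"wx":0,"wy":0,"wz":-0.0296},{"x":0,"y":0,"z":0,"wx":0,"wy":0,"wz":-0.0296},{"x":0,"y":0,"z":0,"wx":0,"wy":0,"wz":-0.0296},{"x":0,"y":0,"z":0,"wx":0,"wy":0,"wz":-0.0296},{"x":0,"y":0,"z":0,"wx":0,"wy":0,"wz":-0.0296},{"x":0,"y":0,"z":0,"wx":0,"wy":0,"wz":-0.0296},{"x":0,"y":0,"z":0,"wx":0,"wy":0,"wz":-0.0296}]' 45
python3 -m jog '[{"x":0,"y":0,"z":0,"wx":0,"wy":0,"wz":-0.0296},{"x":0,"y":0,"z":0,"wx":0,"wy":0,"wz":-0.0296},{"x":0,"y":0,"z":0,"wx":0,"wy":0,"wz":-0.0296},{"x":0,"y":0,"z":0,"wx":0,"wy":0,"wz":-0.0296},{"x":0,"y":0,"z":0,"wx":0,"wy":0,"wz":-0.0296},{"x":0,"y":0,"z":0,"wx":0,"wy":0,"wz":-0.0296},{"x":0,"y":0,"z":0,"wx":0,"wy":0,"wz":-0.0296},{"x":0,"y":0,"z":0,"wx":0,"wy":0,"wz":0}]'
python3 -m jog '[{"x":-0.11,"y":0.2,"z":0,"wx":0,"wy":0,"wz":0},{"x":-0.11,"y":0.2,"z":0,"wx":0,"wy":0,"wz":0},{"x":-0.11,"y":0.2,"z":0,"wx":0,"wy":0,"wz":0},{"x":-0.11,"y":0.2,"z":0,"wx":0,"wy":0,"wz":0},{"x":-0.11,"y":0.2,"z":0,"wx":0,"wy":0,"wz":0},{"x":-0.11,"y":0.2,"z":0,"wx":0,"wy":0,"wz":0},{"x":-0.11,"y":0.2,"z":0,"wx":0,"wy":0,"wz":0},{"x":-0.11,"y":0.2,"z":0,"wx":0,"wy":0,"wz":0}]'
python3 -c "
from h import *
go(.464,.3237,.25,184.7);print(r.get_obs()['q'])
s,P=snap('wrist','w1.png');np.savez('w1.npz',P=P,img=s['img'])"
```

```text
time_s: 1.1
eef_pos: [0.2411, -0.5217, 0.3033]
tcp_rot: [-0.0, 0.571, 0.821, 0.0]
ft_force: [1.1, -0.7, -0.1]
grip_width: 0.527
grip_force: 0.0
time_s: 2.1
eef_pos: [0.2411, -0.5218, 0.3034]
tcp_rot: [-0.0, -0.039, 0.999, 0.0]
ft_force: [-0.2, 0.8, 0.3]
grip_width: 0.528
grip_force: 0.0
time_s: 3.1
eef_pos: [0.4285, -0.1037, 0.3039]
tcp_rot: [0.0, -0.039, 0.999, -0.0]
ft_force: [0.8, -0.4, -0.2]
grip_width: 0.525
grip_force: 0.0
p [ 0.4285 -0.1037  0.3039] yaw -175.58 t 3.1 shift shares [-2.7340e-01  1.6937e+00 -7.0000e-04] after-turn axes [-2.8150e-01  1.6924e+00 -2.0000e-04] turn [-0.0001  0.0001 -0.0008]
[-3.81509005e-01  1.06491110e-01 -2.73205975e-01  1.19061777e+00
 -1.23057744e-04 -4.58711079e-01]
```

View pics/w1.png

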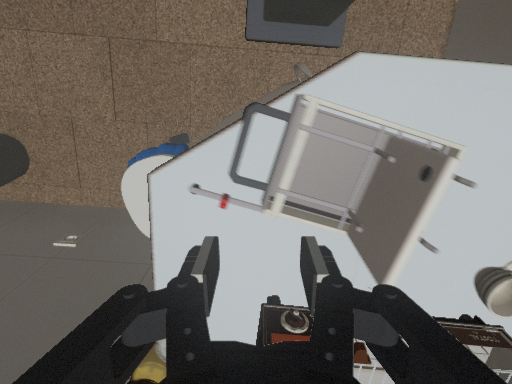

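The wrist view shows the handle bar from (252,108) to (236,180), the panel from (305,98) to (268,210), the clip at (223,201), and the white board on the right. I'll measure the rack here, then move on to the green board.

```bash
cat > m.py <<'E'
from h import *
def rackm(f):
    d=np.load(f);P=d['P'];I=d['img'].astype(int);x,y,z=np.moveaxis(P,-1,0);R,G,B=np.moveaxis(I,-1,0)
    th=np.radians(77.7);ex=np.array([np.cos(th),np.sin(th)]);ey=np.array([-ex[1],ex[0]])
    u=x*ex[0]+y*ex[1];v=x*ey[0]+y*ey[1]
    pr=lambda n,m:print(n,m.sum(),'u',np.percentile(u[m],[2,50,98]).round(4),'v',np.percentile(v[m],[2,50,98]).round(4),'z',np.percentile(z[m],[50,98]).round(4)) if m.sum()>4 else print(n,'none')
    reg=(u<.25)&(u>-.15)&(v>-.54)&(v<-.33)&(z<.2)
    pr('red',reg&(R>1.8*G)&(R>1.8*B)&(z>.026)&(z<.045)&(v<-.49))
    h=reg&(I.max(-1)<110)&(z>.02)&(z<.045)&(v>-.45)&(v<-.4)&(u<0);pr('bar mid',h&(z>.028))
    pr('handle all',reg&(I.max(-1)<110)&(z>.02)&(z<.045)&(v>-.49)&(u<0))
    pr('panel',reg&(I.min(-1)>110)&(z>.028)&(z<.038)&(u<.03)&(v>-.51))
    pr('frame',reg&(I.min(-1)>110)&(z>.0375)&(z<.046)&(v>-.52)&(v<-.34))
    w=reg&(z>.15)&(z<.17);pr('white',w)
    if w.sum()>20: print(cv2.minAreaRect(P[w][:,:2].astype(np.float32)))
    pr('runner',reg&(v<-.495)&(z>.008)&(z<.02))
    m=reg&(z>.07)&(z<.10)&(u>.15);pr('wires left',m)
    print('rack-u of points near wires', np.histogram(u[reg&(z>.05)&(z<.1)],bins=np.arange(.1,.24,.004)))
    g=(G>1.5*R)&(G>1.5*B)&(z>.1)&(z<.2);pr('green',g)
    if g.sum()>20: print(cv2.minAreaRect(P[g&(z>.118)][:,:2].astype(np.float32)))
E
python3 -c "
from m import *
rackm('w1.npz')"
```

```text
red 7 u [-0.0414 -0.0406 -0.0396] v [-0.5068 -0.5056 -0.5044] z [0.032 0.033]
bar mid 185 u [-0.0406 -0.0381 -0.0356] v [-0.4488 -0.4243 -0.401 ] z [0.0338 0.0355]
handle all 887 u [-0.0438 -0.0337 -0.0015] v [-0.4705 -0.4011 -0.3734] z [0.0325 0.0353]
panel 860 u [-0.0451  0.0092  0.0195] v [-0.4932 -0.421  -0.3498] z [0.0334 0.0379]
frame 2434 u [0.0188 0.0299 0.1972] v [-0.495  -0.4016 -0.3497] z [0.0397 0.0436]
white 2212 u [0.1168 0.1194 0.1262] v [-0.482  -0.4163 -0.3644] z [0.1567 0.1585]
((0.4423387348651886, 0.028301727026700974), (0.011219974607229233, 0.1280657798051834), 77.6903305053711)
runner 483 u [-0.0879 -0.0343  0.0256] v [-0.5087 -0.5029 -0.4991] z [0.0129 0.0197]
wires left 277 u [0.19   0.1934 0.1992] v [-0.4656 -0.3858 -0.3807] z [0.0866 0.0966]
rack-u of points near wires (array([   8,   61,  153,    6, 2417,    8,    1,    0,    0,    0,    0,
          0,    0,    0,    0,    0,    0,    0,    0,    0,    0,    0,
        100,  129,   55,    1,    0,    0,    0,    0,    0,    0,    0,
          0]), array([0.1  , 0.104, 0.108, 0.112, 0.116, 0.12 , 0.124, 0.128, 0.132,
       0.136, 0.14 , 0.144, 0.148, 0.152, 0.156, 0.16 , 0.164, 0.168,
       0.172, 0.176, 0.18 , 0.184, 0.188, 0.192, 0.196, 0.2  , 0.204,
       0.208, 0.212, 0.216, 0.22 , 0.224, 0.228, 0.232, 0.236]))
green none
```

```bash
python3 -m jog '[{"x":-0.04,"y":0.24,"z":0,"wx":0,"wy":0,"wz":0},{"x":-0.04,"y":0.24,"z":0,"wx":0,"wy":0,"wz":0},{"x":-0.04,"y":0.24,"z":0,"wx":0,"wy":0,"wz":0},{"x":-0.04,"y":0.24,"z":0,"wx":0,"wy":0,"wz":0}]' 40
python3 -c "
from m import *
s,P=snap('wrist','w2.png');np.savez('w2.npz',P=P,img=s['img'])
rackm('w2.npz');go(.464,.3237,.25,184.7)"
```

```text
time_s: 3.65
eef_pos: [0.4485, 0.1386, 0.3039]
tcp_rot: [0.0, -0.039, 0.999, -0.0]
ft_force: [0.4, -0.4, -0.1]
grip_width: 0.467
grip_force: 0.0
red 6 u [-0.0396 -0.0391 -0.0358] v [-0.5073 -0.5063 -0.5013] z [0.0289 0.0305]
bar mid 345 u [-0.0431 -0.0368 -0.035 ] v [-0.4487 -0.4192 -0.4007] z [0.0328 0.0355]
handle all 1244 u [-0.0425 -0.0351 -0.0016] v [-0.4691 -0.4064 -0.3727] z [0.032  0.0352]
panel 749 u [-0.0433  0.0098  0.0298] v [-0.496  -0.4331 -0.3502] z [0.0337 0.0378]
frame 3053 u [0.0202 0.0449 0.2134] v [-0.4951 -0.404  -0.3494] z [0.0396 0.0434]
white 2264 u [0.1186 0.1242 0.1278] v [-0.4868 -0.4174 -0.3636] z [0.1569 0.1586]
((0.44297948479652405, 0.028862204402685165), (0.010866360738873482, 0.12957343459129333), 77.29373168945312)
runner 473 u [-0.0854 -0.0372  0.0279] v [-0.51   -0.5025 -0.4987] z [0.013  0.0195]
wires left 331 u [0.1649 0.1738 0.2005] v [-0.4646 -0.4601 -0.3803] z [0.0897 0.0968]
rack-u of points near wires (array([   0,    0,    0,    0,    0,   20, 1423,   35,  103,   93,   15,
          0,    0,    0,    0,    0,   46,  104,   80,    0,    0,    0,
         24,  109,   62,   11,    0,    0,    0,    0,    0,    0,    0,
          0]), array([0.1  , 0.104, 0.108, 0.112, 0.116, 0.12 , 0.124, 0.128, 0.132,
       0.136, 0.14 , 0.144, 0.148, 0.152, 0.156, 0.16 , 0.164, 0.168,
       0.172, 0.176, 0.18 , 0.184, 0.188, 0.192, 0.196, 0.2  , 0.204,
       0.208, 0.212, 0.216, 0.22 , 0.224, 0.228, 0.232, 0.236]))
green 3069 u [0.3925 0.4093 0.4303] v [-0.4398 -0.377  -0.3243] z [0.1198 0.1255]
((0.46339118480682373, 0.3226422071456909), (0.1291723996400833, 0.010883684270083904), 4.5879926681518555)
p [0.4483 0.1452 0.3038] yaw -175.11 t 3.7 shift shares [-0.1232  0.7062  0.004 ] after-turn axes [-1.209e-01  7.066e-01 -6.000e-04] turn [0.001  0.0002 0.0005]
```

View pics/w2.png

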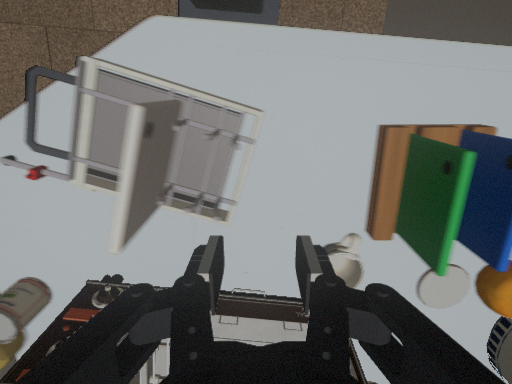

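The view shows the empty slot between the wire rows near (175,150), and the green board's top edge from (467,155) to (440,268) — both as expected. I'll move over the green board and then descend.

```bash
python3 -m jog '[{"x":-0.03,"y":0.176,"z":0,"wx":0,"wy":0,"wz":0},{"x":-0.03,"y":0.176,"z":0,"wx":0,"wy":0,"wz":0},{"x":-0.03,"y":0.176,"z":0,"wx":0,"wy":0,"wz":0},{"x":-0.03,"y":0.176,"z":0,"wx":0,"wy":0,"wz":0},{"x":0,"y":0,"z":0,"wx":0,"wy":0,"wz":0},{"x":0,"y":0,"z":0,"wx":0,"wy":0,"wz":0}]' 40
python3 -c "
from m import *
s,P=snap('wrist');np.savez('w3.npz',P=P,img=s['img'])
rackm('w3.npz');go(.4634,.323,.103,184.7)" | grep -A3 green
```

```text
time_s: 4.45
eef_pos: [0.4641, 0.314, 0.3035]
tcp_rot: [-0.0, -0.04, 0.999, -0.001]
ft_force: [0.4, 0.1, -0.0]
grip_width: 0.465
grip_force: 0.0
green 1444 u [0.3943 0.412  0.4335] v [-0.4411 -0.3758 -0.324 ] z [0.1242 0.1258]
((0.46317192912101746, 0.3233523368835449), (0.1286100447177887, 0.009507643058896065), 4.727464199066162)
p [0.4642 0.3137 0.3037] yaw -175.48 t 4.5 shift shares [-2.000e-04  3.790e-02  5.867e-01] after-turn axes [1.000e-04 3.740e-02 5.867e-01] turn [-0.0001 -0.0001 -0.0005]
```

```bash
python3 -m jog '[{"x":0,"y":0.038,"z":0,"wx":0,"wy":0,"wz":0},{"x":0,"y":0,"z":0.15,"wx":0,"wy":0,"wz":0},{"x":0,"y":0,"z":0.15,"wx":0,"wy":0,"wz":0},{"x":0,"y":0,"z":0.15,"wx":0,"wy":0,"wz":0},{"x":0,"y":0,"z":0.086,"wx":0,"wy":0,"wz":0},{"x":0,"y":0,"z":0.05,"wx":0,"wy":0,"wz":0},{"x":0,"y":0,"z":0,"wx":0,"wy":0,"wz":0},{"x":0,"y":0,"z":0,"wx":0,"wy":0,"wz":0}]' 40 40
python3 -m jog '[{"x":0,"y":0,"z":0,"wx":0,"wy":0,"wz":0},{"x":0,"y":0,"z":0,"wx":0,"wy":0,"wz":0},{"x":0,"y":0,"z":0,"wx":0,"wy":0,"wz":0},{"x":0,"y":0,"z":0,"wx":0,"wy":0,"wz":0},{"x":0,"y":0,"z":0,"wx":0,"wy":0,"wz":0},{"x":0,"y":0,"z":0,"wx":0,"wy":0,"wz":0}]' 0 40
```

```text
time_s: 5.5
eef_pos: [0.4642, 0.3245, 0.1585]
tcp_rot: [0.001, -0.04, 0.999, 0.0]
ft_force: [0.5, 0.4, 0.2]
grip_width: 0.47
grip_force: 0.0
time_s: 6.25
eef_pos: [0.4641, 0.3243, 0.1583]
tcp_rot: [0.001, -0.04, 0.999, -0.0]
ft_force: [0.7, -1.3, 6.3]
grip_width: 0.108
grip_force: 40.3
```

```bash
python3 -m jog '[{"x":0,"y":0,"z":-0.1,"wx":0,"wy":0,"wz":0},{"x":0,"y":0,"z":-0.15,"wx":0,"wy":0,"wz":0},{"x":0,"y":0,"z":-0.15,"wx":0,"wy":0,"wz":0},{"x":0,"y":0,"z":-0.15,"wx":0,"wy":0,"wz":0},{"x":0,"y":0,"z":0,"wx":0,"wy":0,"wz":0.024},{"x":0,"y":0,"z":0,"wx":0,"wy":0,"wz":0.024},{"x":0,"y":0,"z":0,"wx":0,"wy":0,"wz":0},{"x":0,"y":0,"z":0,"wx":0,"wy":0,"wz":0}]'
python3 -c "
from m import *
s,P=snap('wrist');np.savez('w3.npz',P=P,img=s['img'])
go(.4518,.089,.225,167.6)
d=P;I=s['img'].astype(int);g=(I[...,1]>1.5*I[...,0])&(I[...,1]>1.5*I[...,2])
print(np.nanpercentile(P[g][:,2],[2,50,98]));Q=P[g];Q=Q[Q[:,2]>np.nanpercentile(Q[:,2],98)-.007]
print(cv2.minAreaRect(Q[:,:2].astype(np.float32)))"
```

```text
time_s: 7.25
eef_pos: [0.4632, 0.3242, 0.2943]
tcp_rot: [-0.001, 0.109, 0.994, -0.0]
ft_force: [0.4, 1.0, -2.2]
grip_width: 0.113
grip_force: 39.3
p [0.4632 0.3242 0.2944] yaw 167.46 t 7.3 shift shares [-0.1597 -0.9282  0.062 ] after-turn axes [-0.1573 -0.9287  0.0616] turn [-0.0001 -0.0001 -0.0004]
[0.20265101 0.26036224 0.30929821]
((0.4472135901451111, 0.3281596004962921), (0.12406305968761444, 0.011507350020110607), 76.7140121459961)
```

```bash
python3 -m jog '[{"x":-0.032,"y":-0.186,"z":0,"wx":0,"wy":0,"wz":0},{"x":-0.032,"y":-0.186,"z":0,"wx":0,"wy":0,"wz":0},{"x":-0.032,"y":-0.186,"z":0,"wx":0,"wy":0,"wz":0},{"x":-0.032,"y":-0.186,"z":0,"wx":0,"wy":0,"wz":0},{"x":-0.032,"y":-0.186,"z":0,"wx":0,"wy":0,"wz":0},{"x":0,"y":0,"z":0,"wx":0,"wy":0,"wz":0},{"x":0,"y":0,"z":0,"wx":0,"wy":0,"wz":0}]'
python3 -c "
from m import *
s,P=snap('wrist','w4.png');np.savez('w4.npz',P=P,img=s['img'])
go(.4518,.089,.225,167.6)
s,P=snap('scene');np.savez('s4.npz',P=P,img=s['img'])
I=s['img'].astype(int);g=(I[...,1]>1.5*I[...,0])&(I[...,1]>1.5*I[...,2])&(P[...,2]>.05)&(P[...,0]<.55)
print(g.sum(),np.nanpercentile(P[g],[2,50,98],axis=0))
a=cv2.cvtColor(s['img'],cv2.COLOR_RGB2BGR)[150:320,180:400];b=cv2.imread('pics/w4.png')
a=cv2.resize(a,(497,384));cv2.imwrite('pics/c4.png',cv2.resize(np.hstack([a,b]),(800,304)))"
```

```text
time_s: 8.18
eef_pos: [0.4517, 0.0889, 0.2949]
tcp_rot: [0.0, 0.11, 0.994, 0.0]
ft_force: [0.2, -0.2, -2.0]
grip_width: 0.111
grip_force: 40.0
p [0.4517 0.0893 0.2949] yaw 167.43 t 8.225 shift shares [-0.0007 -0.0011  0.0635] after-turn axes [-0.0007 -0.0011  0.0635] turn [ 0.0001 -0.     -0.0005]
681 [[0.38792629 0.08214873 0.15518215]
 [0.42426444 0.09983543 0.20287378]
 [0.50478264 0.10771367 0.26313933]]
```

View pics/c4.png

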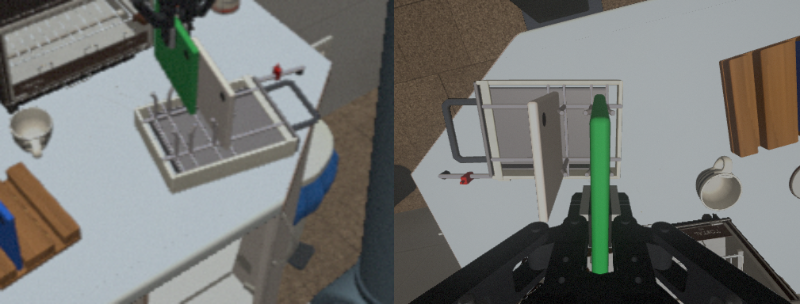

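```bash
python3 -c "
from m import *
rackm('w4.npz')
d=np.load('s4.npz');P=d['P'];I=d['img'].astype(int);g=(I[...,1]>1.5*I[...,0])&(I[...,1]>1.5*I[...,2])&(P[...,2]>.15)&(P[...,0]<.55)
Q=P[g&(P[...,2]<.25)];c=Q.mean(0);n=np.linalg.svd(Q-c)[2][2];print('plane',c,n,'ex-u',c[:2]@[.2130,.9770])
th=np.radians(77.6);ex=np.array([np.cos(th),np.sin(th)]);ey=np.array([-ex[1],ex[0]])
for f in('w2.npz','w4.npz','w1.npz'):
    P=np.load(f)['P'];u=P[...,:2]@ex;v=P[...,:2]@ey;z=P[...,2]
    for a,b in((-.48,-.45),(-.4,-.37)):
        m=(z>.07)&(z<.092)&(u>.14)&(u<.22)&(v>a)&(v<b);print(f,a,m.sum(),np.sort(u[m])[::6].round(4), np.median(v[m]))
"
```

```text
red 17 u [-0.0426 -0.0402 -0.0384] v [-0.508  -0.5058 -0.5041] z [0.0314 0.0331]
bar mid 387 u [-0.0434 -0.0378 -0.0349] v [-0.449  -0.4239 -0.4012] z [0.0334 0.0356]
handle all 1219 u [-0.043  -0.0355 -0.0018] v [-0.4698 -0.4142 -0.3726] z [0.0324 0.0354]
panel 397 u [-0.0171  0.01    0.0298] v [-0.4935 -0.4191 -0.3494] z [0.0337 0.0379]
frame 2743 u [0.0197 0.0423 0.2134] v [-0.4949 -0.3982 -0.3494] z [0.0397 0.0434]
white 2196 u [0.1182 0.124  0.128 ] v [-0.4859 -0.4161 -0.3623] z [0.157  0.1589]
((0.43045535683631897, 0.03883825242519379), (0.06123689189553261, 0.148469477891922), 52.26769256591797)
runner 424 u [-0.0872 -0.0369  0.029 ] v [-0.5098 -0.5023 -0.4989] z [0.013  0.0195]
wires left 212 u [0.1646 0.1719 0.2002] v [-0.4645 -0.384  -0.3803] z [0.094 0.097]
rack-u of points near wires (array([   0,    0,    0,    0,    0,   14, 1075,   22,  101,   80,   16,
          0,    0,    0,    0,    0,   50,   67,   14,    0,    0,    0,
          0,   30,   57,   12,    0,    0,    0,    0,    0,    0,    0,
          0]), array([0.1  , 0.104, 0.108, 0.112, 0.116, 0.12 , 0.124, 0
[... 508 characters left out ...]
32 0.194  0.1945 0.195  0.1957 0.1964 0.1984] -0.4605329114163108
w2.npz -0.4 86 [0.1697 0.1708 0.1714 0.1721 0.1727 0.1733 0.1739 0.1746 0.1752 0.1926
 0.1935 0.1944 0.195  0.1958 0.197 ] -0.3811540299235896
w4.npz -0.48 23 [0.1671 0.1696 0.171  0.1971] -0.46032375322802926
w4.npz -0.4 53 [0.1698 0.1708 0.1717 0.1725 0.1733 0.174  0.1945 0.1954 0.1963] -0.38067228631582495
w1.npz -0.48 95 [0.1904 0.1908 0.191  0.1913 0.1915 0.192  0.1923 0.1926 0.193  0.1935
 0.194  0.1943 0.1947 0.1951 0.1953 0.1969] -0.4620994668077995
w1.npz -0.4 110 [0.1907 0.191  0.1912 0.1914 0.1917 0.1919 0.192  0.1922 0.1925 0.1929
 0.1934 0.1937 0.194  0.1944 0.1947 0.1951 0.1955 0.1962 0.1977] -0.38283893181897133
```

```bash
python3 -m jog '[{"x":0,"y":-0.003,"z":0.1,"wx":0,"wy":0,"wz":0},{"x":0,"y":0,"z":0.1,"wx":0,"wy":0,"wz":0},{"x":0,"y":0,"z":0.06,"wx":0,"wy":0,"wz":0},{"x":0,"y":0,"z":0.04,"wx":0,"wy":0,"wz":0},{"x":0,"y":0,"z":0.04,"wx":0,"wy":0,"wz":0},{"x":0,"y":0,"z":0.04,"wx":0,"wy":0,"wz":0},{"x":0,"y":0,"z":0.02,"wx":0,"wy":0,"wz":0},{"x":0,"y":0,"z":0,"wx":0,"wy":0,"wz":0}]'
python3 -c "
from h import *
go(.4505,.0883,.1373,167.6)"
```

```text
time_s: 9.28
eef_pos: [0.4513, 0.0878, 0.1946]
tcp_rot: [-0.0, 0.11, 0.994, -0.0]
ft_force: [0.5, 0.1, -1.4]
grip_width: 0.109
grip_force: 40.1
p [0.4513 0.0878 0.1946] yaw 167.36 t 9.275 shift shares [0.0034 0.0011 0.0132] after-turn axes [0.0034 0.0011 0.0132] turn [-0.     -0.0001 -0.0007]
```

```bash
python3 -m jog '[{"x":0,"y":0,"z":0.008,"wx":0,"wy":0,"wz":0},{"x":0,"y":0,"z":0.005,"wx":0,"wy":0,"wz":0},{"x":0,"y":0,"z":0,"wx":0,"wy":0,"wz":0}]'
python3 -m jog '[{"x":0,"y":0,"z":0,"wx":0,"wy":0,"wz":0},{"x":0,"y":0,"z":0,"wx":0,"wy":0,"wz":0},{"x":0,"y":0,"z":0,"wx":0,"wy":0,"wz":0},{"x":0,"y":0,"z":0,"wx":0,"wy":0,"wz":0}]' 38
python3 -m jog '[{"x":0,"y":0,"z":-0.1,"wx":0,"wy":0,"wz":0},{"x":0,"y":0,"z":-0.15,"wx":0,"wy":0,"wz":0},{"x":0,"y":0,"z":-0.15,"wx":0,"wy":0,"wz":0},{"x":0,"y":0,"z":-0.1,"wx":0,"wy":0,"wz":0},{"x":0,"y":0,"z":0,"wx":0,"wy":0,"wz":0},{"x":0,"y":0,"z":0,"wx":0,"wy":0,"wz":0}]'
python3 -c "
from m import *
s,P=snap('wrist','w5.png');np.savez('w5.npz',P=P,img=s['img'])
I=s['img'].astype(int);g=(I[...,1]>1.5*I[...,0])&(I[...,1]>1.5*I[...,2])&(P[...,2]>.145)&(P[...,1]<.2)
Q=P[g];print(np.nanpercentile(Q,[2,50,98],axis=0).round(4),cv2.minAreaRect(Q[:,:2].astype(np.float32)))
go(.4505,.0883,.1373,167.6)
s,P=snap('scene','s5.png')
I=s['img'].astype(int);g=(I[...,1]>1.5*I[...,0])&(I[...,1]>1.5*I[...,2])&(P[...,1]<.2)&(P[...,0]<.55)&(P[...,2]>.04)
print(np.nanpercentile(P[g],[2,50,98],axis=0).round(4));Q=P[g];Q=Q[Q[:,2]<.147];n=np.linalg.svd(Q-Q.mean(0))[2][2];print(n)
"
```

```text
time_s: 9.65
eef_pos: [0.4515, 0.0879, 0.1917]
tcp_rot: [0.0, 0.11, 0.994, -0.0]
ft_force: [0.1, -0.0, -1.5]
grip_width: 0.116
grip_force: 40.1
time_s: 10.15
eef_pos: [0.4515, 0.0879, 0.1917]
tcp_rot: [0.0, 0.11, 0.994, -0.0]
ft_force: [-0.2, 0.3, -0.5]
grip_width: 0.446
grip_force: 0.0
time_s: 10.9
eef_pos: [0.4511, 0.0879, 0.3158]
tcp_rot: [-0.001, 0.11, 0.994, -0.0]
ft_force: [0.3, 0.3, -0.2]
grip_width: 0.445
grip_force: 0.0
[[0.3901 0.0697 0.1553]
 [0.4407 0.091  0.1574]
 [0.509  0.1436 0.333 ]] ((0.49734294414520264, 0.021866872906684875), (0.10100644826889038, 0.2673235535621643), 39.262691497802734)
p [0.4509 0.0879 0.3154] yaw 167.36 t 10.95 shift shares [0.0008 0.0017 0.4962] after-turn axes [0.0018 0.0014 0.4962] turn [-0.0001 -0.0003 -0.0007]
[[0.3884 0.0791 0.0528]
 [0.4417 0.0944 0.1171]
 [0.5062 0.106  0.1591]]
[-0.2082551  -0.97807315  0.00164864]
```

The green board is seated, with its top at 0.157 and upright. Next is the handle.

```bash
python3 -c "
from m import *
go(.4028,-.1285,.16,167.6)"
```

```text
p [0.4508 0.0878 0.3153] yaw 167.35 t 11.0 shift shares [-0.0033 -0.8861  0.4058] after-turn axes [ 0.0015 -0.8864  0.4051] turn [-0.0001 -0.0004 -0.0007]
```

```bash
python3 -m jog '[{"x":0,"y":-0.177,"z":0,"wx":0,"wy":0,"wz":0},{"x":0,"y":-0.177,"z":0,"wx":0,"wy":0,"wz":0},{"x":0,"y":-0.177,"z":0,"wx":0,"wy":0,"wz":0},{"x":0,"y":-0.177,"z":0,"wx":0,"wy":0,"wz":0},{"x":0,"y":-0.177,"z":0,"wx":0,"wy":0,"wz":0},{"x":0,"y":0,"z":0.2,"wx":0,"wy":0,"wz":0},{"x":0,"y":0,"z":0,"wx":0,"wy":0,"wz":0},{"x":0,"y":0,"z":0,"wx":0,"wy":0,"wz":0}]' 38
python3 -c "
from m import *
s,P=snap('wrist','w6.png');np.savez('w6.npz',P=P,img=s['img'])
rackm('w6.npz')
go(.4028,-.1285,.03,167.6)"
```

```text
time_s: 12.0
eef_pos: [0.4032, -0.1278, 0.2673]
tcp_rot: [-0.0, 0.11, 0.994, 0.0]
ft_force: [0.1, 0.0, 0.7]
grip_width: 0.446
grip_force: 0.0
red 17 u [-0.0432 -0.0408 -0.0388] v [-0.5084 -0.5052 -0.5009] z [0.031  0.0334]
bar mid 349 u [-0.0448 -0.0403 -0.0368] v [-0.4486 -0.4243 -0.4004] z [0.0339 0.0359]
handle all 1207 u [-0.0448 -0.0369 -0.0015] v [-0.4695 -0.4139 -0.3734] z [0.0329 0.0354]
panel 891 u [-0.0358  0.0099  0.0209] v [-0.4928 -0.4138 -0.3484] z [0.0334 0.0378]
frame 2948 u [0.0187 0.03   0.1868] v [-0.4952 -0.3981 -0.3493] z [0.0397 0.0433]
white 3247 u [0.1166 0.1186 0.126 ] v [-0.4871 -0.4227 -0.3664] z [0.1565 0.1584]
((0.44255203008651733, 0.02805282361805439), (0.011361479759216309, 0.12865865230560303), 77.38337707519531)
runner 491 u [-0.0884 -0.0396  0.016 ] v [-0.5078 -0.5025 -0.499 ] z [0.0129 0.0187]
wires left 204 u [0.177  0.1783 0.1802] v [-0.3705 -0.3643 -0.3572] z [0.0773 0.0854]
rack-u of points near wires (array([  11,   97,  258,    9, 3771,   39,    7,    0,    0,    0,    0,
          0,    0,    0,    0,    0,    0,    0,    0,  446,   22,    3,
          0,    0,    0,    0,    0,    0,    0,    0,    0,    0,    0,
          0]), array([0.1  , 0.104, 0.108, 0.112, 0.116, 0.12 , 0.124, 0.128, 0.132,
       0.136, 0.14 , 0.144, 0.148, 0.152, 0.156, 0.16 , 0.164, 0.168,
       0.172, 0.176, 0.18 , 0.184, 0.188, 0.192, 0.196, 0.2  , 0.204,
       0.208, 0.212, 0.216, 0.22 , 0.224, 0.228, 0.232, 0.236]))
green 917 u [0.1764 0.1775 0.1787] v [-0.4845 -0.4641 -0.4246] z [0.109  0.1223]
((0.5002435445785522, 0.07226428389549255), (0.002266649389639497, 0.02467445842921734), 78.3799057006836)
p [ 0.404  -0.128   0.2681] yaw 167.41 t 12.05 shift shares [ 0.0058 -0.0025  0.7363] after-turn axes [ 0.0042 -0.0029  0.7363] turn [-0.0001  0.0003 -0.0005]
```

View pics/w6.png

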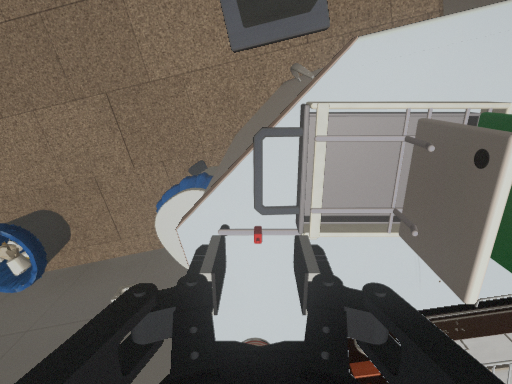

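The handle bar is at (258,170), the clip at (258,235) and the panel at (304,170). I'll descend to the bar and pinch it.

```bash
python3 -m jog '[{"x":0.005,"y":-0.006,"z":0.15,"wx":0,"wy":0,"wz":0},{"x":0,"y":0,"z":0.15,"wx":0,"wy":0,"wz":0},{"x":0,"y":0,"z":0.15,"wx":0,"wy":0,"wz":0},{"x":0,"y":0,"z":0.12,"wx":0,"wy":0,"wz":0},{"x":0,"y":0,"z":0.08,"wx":0,"wy":0,"wz":0},{"x":0,"y":0,"z":0.06,"wx":0,"wy":0,"wz":0},{"x":0,"y":0,"z":0.02,"wx":0,"wy":0,"wz":0},{"x":0,"y":0,"z":0,"wx":0,"wy":0,"wz":0}]' 38
python3 -m jog '[{"x":0,"y":0,"z":0,"wx":0,"wy":0,"wz":0},{"x":0,"y":0,"z":0,"wx":0,"wy":0,"wz":0},{"x":0,"y":0,"z":0,"wx":0,"wy":0,"wz":0},{"x":0,"y":0,"z":0,"wx":0,"wy":0,"wz":0},{"x":0,"y":0,"z":0,"wx":0,"wy":0,"wz":0},{"x":0,"y":0,"z":0,"wx":0,"wy":0,"wz":0}]' 0 60
```

```text
time_s: 13.05
eef_pos: [0.4027, -0.1295, 0.085]
tcp_rot: [0.001, 0.11, 0.994, -0.0]
ft_force: [-0.1, 0.0, -0.5]
grip_width: 0.445
grip_force: 0.0
time_s: 13.8
eef_pos: [0.4023, -0.1295, 0.0851]
tcp_rot: [0.001, 0.11, 0.994, -0.0]
ft_force: [-0.6, 0.6, 5.5]
grip_width: 0.092
grip_force: 58.6
```

```bash
python3 -m jog '[{"x":0,"y":-0.03,"z":0,"wx":0,"wy":0,"wz":0},{"x":0,"y":-0.04,"z":0,"wx":0,"wy":0,"wz":0},{"x":0,"y":-0.04,"z":0,"wx":0,"wy":0,"wz":0},{"x":0,"y":-0.04,"z":0,"wx":0,"wy":0,"wz":0},{"x":0,"y":-0.035,"z":0,"wx":0,"wy":0,"wz":0},{"x":0,"y":-0.019,"z":0,"wx":0,"wy":0,"wz":0},{"x":0,"y":0,"z":0,"wx":0,"wy":0,"wz":0},{"x":0,"y":0,"z":0,"wx":0,"wy":0,"wz":0}]'
python3 -c "
from m import *
s,P=snap('wrist','w7.png');np.savez('w7.npz',P=P,img=s['img'])
rackm('w7.npz')
s,P=snap('top');np.savez('t7.npz',P=P,img=s['img']);print('top');rackm('t7.npz')" | egrep 'top|red|panel|frame|white|green'
```

```text
time_s: 14.8
eef_pos: [0.3914, -0.178, 0.085]
tcp_rot: [0.002, 0.11, 0.994, 0.002]
ft_force: [2.3, 5.9, 7.5]
grip_width: 0.089
grip_force: 58.8
red none
panel 2455 u [-0.0425 -0.0395  0.0194] v [-0.4577 -0.3889 -0.3489] z [0.0335 0.0378]
frame 3464 u [0.0178 0.0222 0.0353] v [-0.4726 -0.4334 -0.3885] z [0.0395 0.0427]
white none
green none
top
red 7 u [-0.0436 -0.0395 -0.0358] v [-0.5132 -0.5097 -0.5045] z [0.0278 0.0331]
panel 105 u [-0.0824 -0.0379  0.0296] v [-0.4971 -0.4417 -0.3549] z [0.0342 0.0379]
frame 715 u [0.018  0.0879 0.215 ] v [-0.5002 -0.4238 -0.3528] z [0.0403 0.0453]
white 461 u [-0.063   0.1275  0.1884] v [-0.4892 -0.4279 -0.3662] z [0.1579 0.1661]
green 173 u [0.1791 0.1833 0.1874] v [-0.4855 -0.4252 -0.3648] z [0.1582 0.1625]
```

View pics/w7.png

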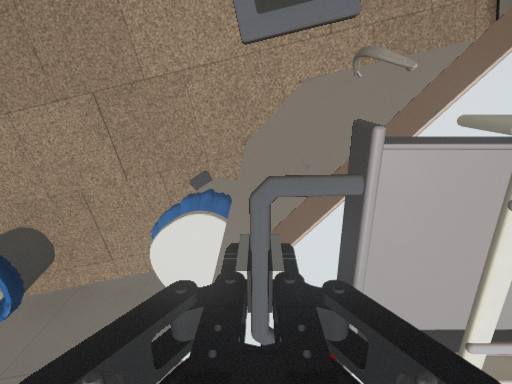

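The panel (from (372,130) down) is gripped by its handle and measures u = -0.0395, against the clip at about -0.0405. The clip is where it was. I'll nudge it 1 mm and hand in.

```bash
python3 -m jog '[{"x":0,"y":-0.004,"z":0,"wx":0,"wy":0,"wz":0},{"x":0,"y":0,"z":0,"wx":0,"wy":0,"wz":0},{"x":0,"y":0,"z":0,"wx":0,"wy":0,"wz":0},{"x":0,"y":0,"z":0,"wx":0,"wy":0,"wz":0},{"x":0,"y":0,"z":0,"wx":0,"wy":0,"wz":0},{"x":0,"y":0,"z":0,"wx":0,"wy":0,"wz":0}]'
python3 -c "
from h import *
print(r.sign_off())"
```

```text
time_s: 15.65
eef_pos: [0.3912, -0.1789, 0.085]
tcp_rot: [0.002, 0.11, 0.994, 0.002]
ft_force: [2.5, 6.1, 7.4]
grip_width: 0.092
grip_force: 58.8
the job is handed in; nothing more can be done
None
```

The green board stands released in the rack's empty slot, the tray is held about 1 mm from the red clip's middle by my measurements, and the job was handed in at about 15.7 s; the sign-off returned no verdict.

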